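# Slide the filter cassette into the under-sink dock and latch it

## Robot

A 6-joint arm with a two-finger parallel gripper is mounted at the origin on the work surface. World frame = base frame: x ahead of the robot, y to its left, z up, the work surface at z = 0. Lengths are in m, angles in rad, forces in N, time in s.
With the tool pointing down it reaches from about 0.225 to 0.875 m from the base axis. Payload 3.4 kg.
Tool frame: the origin (TCP) lies midway between the tips of the shut fingers; the grasp point (between the pads) lies 19 mm behind it; z points along the fingers, y is the line along which they close (so a half turn about z gives the same grasp; the last joint's range is limited). The gripper opens to 85 mm and grips with 20 to 120 N. Pads are 22 mm wide; open, the fingers measure 114 mm over their backs; the gripper's body (76 mm by 85 mm) begins 54 mm behind the grasp point. The pads swing forward as they close: fully open they stand 13 mm farther back than shut.
Start: joints at [1.087, 0.276, 1.505, -0, 1.361, -0.121], TCP at [0.204, 0.538, 0.231] pointing down, gripper open.
Joint ranges: [-2.89, 2.89], [-0.75, 2.08], [0.22, 2.7], [-1.18, 4.32], [0.11, 2.71], [-2.7, 2.7]. Speed limits (rad/s): [2.57, 2.57, 3.14, 3.14, 3.14, 3.14].

## Interface

Orientations are given as a unit quaternion [w, x, y, z].
In Python, from rig import * gives the robot as it stands.
- The arm moves only by the tool apply_moves, never from a script. Its argument "steps" is one flat list of numbers, 4 for each row, row after row: the shift along the world's x, y, z in cm, then the turn about the world's z in degrees. A call has 1 to 8 rows; each row is the pose to reach, as a shift and turn from the pose commanded when the call began; what a row does not reach only later rows make up. A row lasts 1/12 s, in which the tool goes at most 41.7 mm and 7.16 degrees, less where a joint would pass 70% of its speed; a pose out of reach is approached as far as the arm can. A call with a gripper value outside its range is refused whole. "jaw" is the closure in counts, from 0 (fully open) to 255 (shut), set as the call begins (left out, the last holds). The fingers move at their own pace and stop on an object; "newtons" is the grip in N (left out, the last holds). Time passes only in rows, so rows that repeat a pose let the fingers close. It gives the time, the measured TCP pose, the force, the opening and the grip force at its end, in the units of the state.
- get_state(): the state, without advancing time (a new reading comes with each control period).
- get_image(name): name is "scene" or "top" or "wrist"; returns the picture (480x640x3 uint8, red, green, blue); there is no depth.
- calibration(name): a dict with "fx", "fy", "cx", "cy" (pixels), "xyz" and "rotation" of the camera in the world. Camera axes: x right, y up, looking along -z (the intrinsics and any distortion apply to the point x, -y, -z); pixel columns grow to the right and rows downward; lengths in m; the calibration is good to about 2 mm. A picture is of the moment at which its call begins: read the wrist's pose just before it. calibration takes no time and is no camera call; for the wrist camera it gives the pose at the moment of the call.
- sign_off(): hands the job in; it is judged then, once.
The state is a dict: "clock": time; "qpos": joint angles; "qd": joint speeds; "effort": joint torques, N m; "position": TCP position; "ee_rot": TCP orientation; "contact_force": force on the tool from outside, world axes, zero at the start; "moment": the same for the moment, N m; "width": finger opening in m; "gripper_force": force on a finger pad.
Only numpy, scipy, OpenCV 4.12 (cv2) and the standard library are available. Lean on these libraries where they do the work, as an engineer would, in place of code of your own. Each camera call takes 0.05 s, during which the arm holds its last target. There are 200 camera calls.

## Task

Fit the blue filter cassette into the grey filter dock: slide the red latch fully open, push the cassette flat along the shelf into the slot until it is fully home, then slide the red latch fully shut behind it. Keep the cassette flat on the shelf, never lifting or tipping it, and leave everything else where it stands.

Things in the scene. Friction and masses are not known exactly. Their poses are not given: they have to be found in the camera images.
- cassette: blue flat filter cassette, white ribbed top, 120 mm long (its x) x 100 mm wide (y) x 20 mm thick, 0.15 to 0.31 kg, loose and flat on the shelf; too wide to grasp, it is pushed by its edges. Origin: centre of its underside; its +x end goes into the slot first (it starts within 0.3 rad of the slot's direction), z up.
- dock: grey low filter dock fixed to the shelf, 130 mm deep (x = 0 to 130), sides from y = -65 to +105 mm, 34 mm high, a clear window in its roof. Origin: at shelf level in the middle of the slot's mouth; +x points straight into the slot, z up. Open underneath: the cassette slides on the shelf all the way. Cassette fully home: its origin at dock x = 58 mm, y = 0.
- slot_end (a point): middle of the slot's end wall, at shelf level, 118 mm in from the mouth (the cassette fully home stands 2 mm out of the mouth). The slot is 103 mm wide (dock y = -51.5 to +51.5) and 24 mm high. Two low yellow guides, 11 mm high, flare out from the mouth's sides by 15 mm each over the 25 mm in front of it (dock x = -25 to 0).
- latch_knob (a point): centre of the top of the red latch's knob, 66 mm above the shelf, at dock x = 5 mm and dock y = 27 mm plus the joint value. The knob is 22 mm along dock x, 14 mm along dock y, 24 mm tall, standing on the latch's red plate (30 mm along dock y, dock x = -12 to 22 mm, top 42 mm above the shelf).
- latch_tongue (a point): foot of the red tongue that hangs from the latch plate in front of the mouth, 13 mm above the shelf. The tongue is 30 mm wide (dock y, centred under the knob), at dock x = -12 to -6 mm. Shut, it bars the mouth; fully open, it stands clear of the slot beyond its +y side.
- latch (a joint): position of the red sliding latch in m: 0 = shut (tongue in front of the mouth), 0.048 = fully open; it slides along the dock's +y to open and -y to shut, with about 1.5 N of friction, and stays where it is left. It starts shut or partly shut (0 to 0.014).
- spray_a: white spray bottle with yellow label and black trigger head, 73 mm across, 236 mm tall, bystander; origin under its centre
- spray_b: second spray bottle of the same kind, bystander; origin under its centre
- tablet_jar: amber glass jar of dishwasher tablets, 124 mm across, 113 mm tall, bystander; origin under its centre
- sponge: yellow and green scouring sponge, 110 x 70 x 30 mm, lying flat, bystander; origin under its centre
- scrub_brush: flat cleaning brush with a wooden handle, lying on the shelf, bystander; origin on its underside
- soap_bottle: green capped bottle, 60 mm across, 150 mm tall, bystander; origin under its centre
There are look-alikes about, which are no part of the job. Several things look just like the cassette: the one meant starts farthest to the robot's left.

How it is judged:
On the way, in this order (a step that is already met when the one before it is completed fails the run):
1. the latch is slid open (value of joint latch above 0.04 m), for 0.1 s.
2. the cassette is pushed fully home in the slot (x of cassette in the frame of dock above 0.053 m and y of cassette in the frame of dock between -0.005 and 0.005 m and angle between the x axis of cassette and the x axis of dock, either way round below 0.06 rad and z of cassette in the frame of dock below 0.005 m), for 0.2 s.
At the end, for the whole second after the job is handed in: The cassette lies flat and at rest in the dock's slot, within 5 mm of fully home and straight in it, and the red latch is shut to within 7 mm (all of step 2 and value of joint latch below 0.007 m and linear speed of cassette below 0.01 m/s); the robot touches nothing.
It fails at once if the cassette is lifted (underside 25 mm above the shelf) or tipped by more than 0.35 rad (height (world z) of cassette above 0.025 m or angle between cassette's own z axis and vertical above 0.35 rad).
It fails at once if a bystander is moved by more than 30 mm (distance of any of spray_a, spray_b, tablet_jar, sponge, scrub_brush, soap_bottle from where it was at the start of the episode above 0.03 m).
It also fails if it takes over 72 s, if anything falls off the work surface, if the arm or the gripper's body presses on something with over 40 N, if the wrist force passes 120 N, or if a joint passes its speed limit or range.

## Working session

There is one attempt and no reset: what is moved stays moved. The work goes in short steps, Python scripts to look and compute and a tool call to move; the robot and the scene stay as the last step left them, time stands still between calls to the robot, and variables do not carry over. Pictures are saved under pics/ and viewed, at most 10 in all, crops included, and the job is handed in when it is done.

Besides the shell and the picture viewer there is one more tool, called after "Request:" as name(argument=value, ...), one argument or row to a line, values as JSON. apply_moves: Moves the arm, as the interface text tells. Its arguments: {"type":"object","properties":{"steps":{"type":"array","items":{"type":"number"}},"jaw":{"type":"number"},"newtons":{"type":"number"}},"required":["steps"]}

```bash
mkdir -p pics; cat > h.py <<'E'
from rig import *
import numpy as np, cv2
def save(n,im): cv2.imwrite('pics/'+n+'.png',cv2.cvtColor(im,cv2.COLOR_RGB2BGR))
def ray(c,u,v,z):
    R=np.array(c['rotation']).reshape(3,3); d=R@np.array([(u-c['cx'])/c['fx'],-(v-c['cy'])/c['fy'],-1.])
    o=np.array(c['xyz']); return o+d*(z-o[2])/d[2]
def proj(c,p):
    R=np.array(c['rotation']).reshape(3,3); q=R.T@(np.array(p)-np.array(c['xyz']))
    return c['cx']+c['fx']*q[0]/-q[2], c['cy']+c['fy']*q[1]/q[2]
E
python3 - <<'E'
from h import *
a=get_image('top');b=get_image('scene');save('top0',a);save('scene0',b)
print(calibration('top'),calibration('scene'),get_state())
E
```

```text
{'fx': 530.7075416491771, 'fy': 530.7075416491771, 'cx': 317.13107455238236, 'cy': 239.3901139987069, 'xyz': array([0.38991914, 0.04200342, 1.33316362]), 'rotation': array([ 0.70924572,  0.03362089, -0.0251204 , -0.70371096])} {'fx': 461.1379447614341, 'fy': 461.1379447614341, 'cx': 324.36312592878056, 'cy': 239.04494538657974, 'xyz': array([1.35451884, 0.20051513, 0.68055199]), 'rotation': array([0.57556991, 0.28960033, 0.35253429, 0.67865345])} {'clock': 0.1, 'qpos': array([ 1.08701627e+00,  2.76555120e-01,  1.50602291e+00,  4.21421282e-05,
        1.36072100e+00, -1.20949512e-01]), 'qd': array([ 0.00139115, -0.0034634 , -0.0029485 ,  0.00146274,  0.00290674,
        0.00047476]), 'effort': array([ 4.50824700e-04, -4.17703557e+01, -2.46404314e+01, -3.61907605e-04,
        5.80521446e-03,  1.08674703e-05]), 'position': array([0.20381792, 0.53714895, 0.23050637]), 'ee_rot': array([-2.73730568e-04,  1.80426071e-01,  9.83588178e-01, -8.08348074e-04]), 'contact_force': array([-0.46411592, -0.0085126 ,  0.93881225]), 'moment': array([-0.04560897, -0.01491968, -0.01427887]), 'gripper_force': 0.0, 'width': 0.08565240907340761}
```

Rotation is a quaternion; fix the helper while viewing.

```bash
sed -i 's/np.array(c\[.rotation.\]).reshape(3,3)/rot(c["rotation"])/; s/^import numpy.*/&\nfrom scipy.spatial.transform import Rotation\ndef rot(q): return Rotation.from_quat([q[1],q[2],q[3],q[0]]).as_matrix()/' h.py; cat h.py|head -8
```

```text
from rig import *
import numpy as np, cv2
from scipy.spatial.transform import Rotation
def rot(q): return Rotation.from_quat([q[1],q[2],q[3],q[0]]).as_matrix()
def save(n,im): cv2.imwrite('pics/'+n+'.png',cv2.cvtColor(im,cv2.COLOR_RGB2BGR))
def ray(c,u,v,z):
    R=rot(c["rotation"]); d=R@np.array([(u-c['cx'])/c['fx'],-(v-c['cy'])/c['fy'],-1.])
    o=np.array(c['xyz']); return o+d*(z-o[2])/d[2]
```

View pics/top0.png

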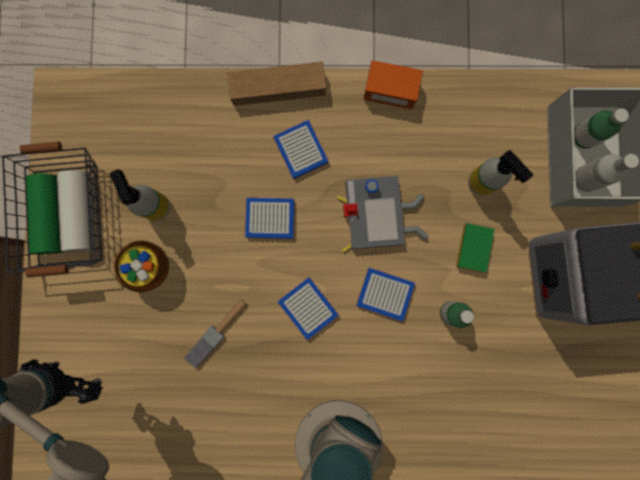

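View pics/scene0.png

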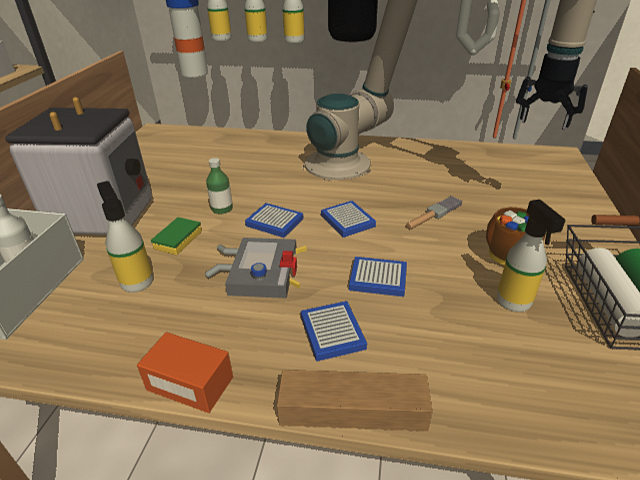

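The top view shows four cassette look-alikes, at (301,150), (270,218), (308,308) and (386,294). Image left is the robot's left, so the one at (270,218) is meant. The dock is at (377,213), with its mouth and yellow guides facing image left and the red knob at (350,210).

```bash
cat >> h.py <<'E'
def cass(im,c,near,rad=60):
    h=cv2.cvtColor(im,cv2.COLOR_RGB2HSV); m=cv2.inRange(h,(105,120,60),(130,255,255))
    cs,_=cv2.findContours(m,cv2.RETR_EXTERNAL,cv2.CHAIN_APPROX_NONE)
    out=[]
    for k in cs:
        if cv2.contourArea(k)<150: continue
        P=np.array([ray(c,u,v,.018)[:2] for u,v in k[:,0]]).astype(np.float32)*1000
        out.append((cv2.minAreaRect(k)[0],)+cv2.minAreaRect(P))
    return out
E
python3 - <<'E'
from h import *
import numpy as np
np.set_printoptions(precision=4,suppress=True)
a=get_image('top');c=calibration('top')
for o in cass(a,c,None): print(np.round(o[0]),[np.round(x,1) for x in o[1:]])
h=cv2.cvtColor(a,cv2.COLOR_RGB2HSV)
r=cv2.inRange(h,(0,150,90),(6,255,255))|cv2.inRange(h,(174,150,90),(180,255,255));r[:, :325]=0;r[:,375:]=0;r[:180]=0;r[260:]=0
y,x=np.where(r>0);print('red',x.min(),x.max(),y.min(),y.max(),np.mean(x),np.mean(y),ray(c,x.mean(),y.mean(),.06))
ye=cv2.inRange(h,(22,150,90),(32,255,255));ye[:,:330]=0;ye[:,365:]=0;ye[:190]=0;ye[260:]=0
n,l,s,ce=cv2.connectedComponentsWithStats(ye)
for i in range(1,n):
    if s[i][4]>8: print('yel',s[i],ce[i],ray(c,*ce[i],.011))
crop=a[150:280,220:440];save('crop0',cv2.resize(crop,None,fx=3.6,fy=3.6,interpolation=cv2.INTER_CUBIC))
E
```

```text
[308. 308.] [array([329.4,  80. ]), array([117.4,  96. ]), np.float64(38.6)]
[386. 294.] [array([ 365.1, -111.1]), array([118.5,  97.1]), np.float64(72.0)]
[270. 218.] [array([552.6, 178.1]), array([117.8,  98. ]), np.float64(88.8)]
[301. 149.] [array([728.3, 102.1]), array([118.9,  96. ]), np.float64(25.8)]
red 343 357 204 216 349.21487603305786 208.4793388429752 [ 0.5715 -0.0192  0.06  ]
yel [337 196  10   7  36] [341.6389 198.8611] [ 0.6027 -0.0024  0.011 ]
yel [342 244   9   8  34] [346.4118 247.9118] [ 0.4792 -0.0149  0.011 ]
```

View pics/crop0.png

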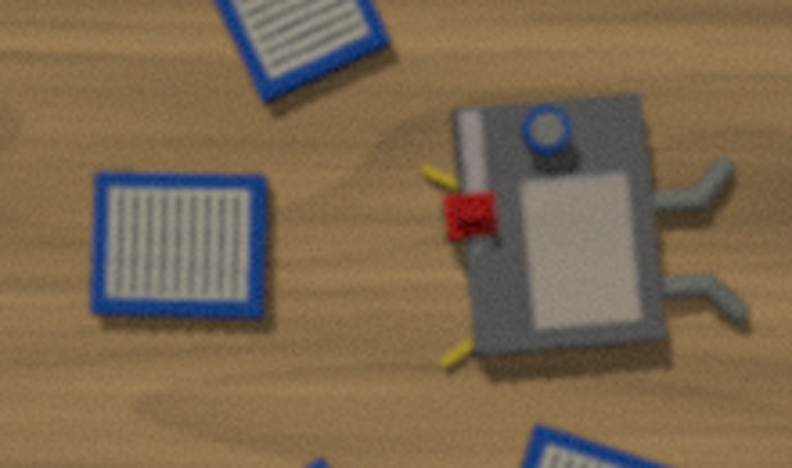

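The crop confirms the target: the leftmost cassette, at crop (181,245), with the clear gap between it and the mouth. The dock is yawed about 6° and the latch is near shut. I'll move over the dock for a closer wrist view.

Request:
apply_moves(
  steps=[3,-4,4,-7,6,-32,10,-57,6,-32,10,-57,6,-32,10,-57,6,-32,10,-57,6,-32,10,-57,6,-32,10,-57,6,-32,10,-57],
)

```text
clock: 0.82
position: [0.2616, 0.2293, 0.3282]
ee_rot: [0.0, 0.63, 0.777, -0.0]
contact_force: [1.9, 0.1, 0.4]
width: 0.0852
gripper_force: 0.0
```

Request:
apply_moves(
  steps=[28,-12,3,-7,28,-12,3,-7,28,-12,3,-7,28,-12,3,-7,28,-12,3,-7,28,-12,3,-7,28,-12,3,-7,28,-12,3,-7],
)

```text
clock: 1.48
position: [0.5473, 0.1083, 0.3567]
ee_rot: [0.001, 0.675, 0.737, -0.0]
contact_force: [0.7, 0.3, -0.4]
width: 0.0855
gripper_force: 0.0
```

```bash
python3 - <<'E'
from h import *
np.set_printoptions(precision=4,suppress=True)
s=get_state();c=calibration('wrist');w=get_image('wrist');save('w1',w)
print(s['clock'],s['position'],rot(s['ee_rot']),c['xyz'],c['fx'],[k for k in c])
E
```

```text
1.4833 [0.5473 0.1083 0.3567] [[-0.0876  0.9962  0.0018]
 [ 0.9962  0.0876 -0.0017]
 [-0.0018  0.0016 -1.    ]] [0.5396 0.1821 0.4986] 419.60174489742866 ['fx', 'fy', 'cx', 'cy', 'xyz', 'rotation']
```

View pics/w1.png

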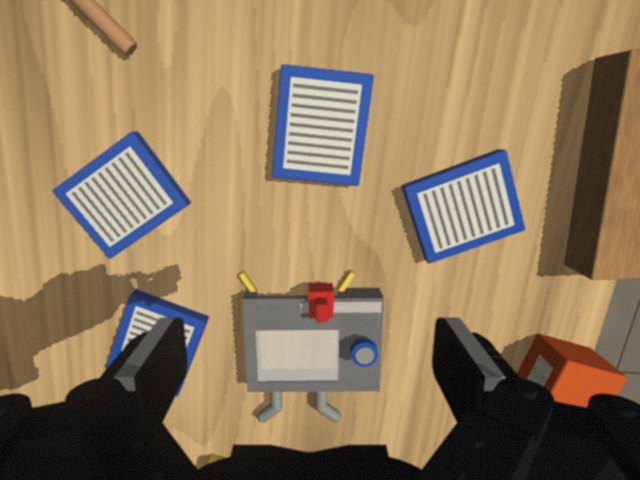

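The wrist view shows the cassette at (323,125), the dock roof spanning about (244–383, 297–391), the knob at (320,300) and the guides at (247,282) and (346,281). I'll fit the dock pose now.

```bash
cat >> h.py <<'E'
def fit2(D,W):
    D=np.array(D);W=np.array(W);d=D-D.mean(0);w=W-W.mean(0)
    th=np.arctan2((d[:,0]*w[:,1]-d[:,1]*w[:,0]).sum(),(d*w).sum())
    R=np.array([[np.cos(th),-np.sin(th)],[np.sin(th),np.cos(th)]]);t=W.mean(0)-R@D.mean(0)
    return th,t,W-(D@R.T+t)
E
python3 - <<'E'
from h import *
np.set_printoptions(precision=4,suppress=True)
c=calibration('wrist');a=cv2.cvtColor(cv2.imread('pics/w1.png'),cv2.COLOR_BGR2RGB)
h=cv2.cvtColor(a,cv2.COLOR_RGB2HSV)
ye=cv2.inRange(h,(22,150,110),(32,255,255));ye[:260]=0;ye[310:]=0;ye[:,:225]=0;ye[:,370:]=0
n,l,s,ce=cv2.connectedComponentsWithStats(ye)
Y=[ce[i] for i in range(1,n) if s[i][4]>20];print('Y',Y,[s[i] for i in range(1,n) if s[i][4]>20])
g=cv2.inRange(h,(0,0,60),(180,70,255));g[:280]=0;g[389:]=0;g[:,:230]=0;g[:,:]*=1;g[:,395:]=0
for r in range(284,402,3):
    row=h[r,235:395]; x=np.where((row[:,1]<75))[0]+235
    print(r,(x.min(),x.max(),len(x)) if len(x) else None,end=' ')
print()
for u in (255,290,360): print(u,[tuple(int(q) for q in h[r,u][1:]) for r in range(284,300)],[tuple(int(q) for q in h[r,u][1:]) for r in range(384,396)])
r=cv2.inRange(h,(0,150,50),(8,255,255))|cv2.inRange(h,(172,150,50),(180,255,255));r[:270]=0;r[330:]=0;r[:,:290]=0;r[:,350:]=0
y,x=np.where(r>0);print('red',x.min(),x.max(),y.min(),y.max())
for rr in range(y.min(),y.max()+1,2): print(rr,x[y==rr].min(),x[y==rr].max(),h[rr,320],end=';')
for o in cass(a,c,None): print(np.round(o[0]),[np.round(q,1) for q in o[1:]])
E
```

```text
Y [array([247.1867, 281.6267]), array([345.7615, 281.2462])] [array([239, 271,  17,  21, 150], dtype=int32), array([338, 271,  16,  21, 130], dtype=int32)]
284 None 287 None 290 (np.int64(246), np.int64(379), 36) 293 (np.int64(245), np.int64(380), 54) 296 (np.int64(243), np.int64(382), 110) 299 (np.int64(242), np.int64(383), 114) 302 (np.int64(242), np.int64(383), 116) 305 (np.int64(242), np.int64(383), 116) 308 (np.int64(242), np.int64(383), 116) 311 (np.int64(242), np.int64(382), 115) 314 (np.int64(242), np.int64(382), 115) 317 (np.int64(243), np.int64(382), 115) 320 (np.int64(243), np.int64(382), 127) 323 (np.int64(243), np.int64(382), 140) 326 (np.int64(243), np.int64(382), 140) 329 (np.int64(243), np.int64(382), 140) 332 (np.int64(244), np.int64(381), 138) 335 (np.int64(244), np.int64(381), 138) 338 (np.int64(244), np.int64(381), 130) 341 (np.int64(244), np.int64(381), 119) 344 (np.int64(244), np.int64(381), 115) 347 (np.int64(244), np.int64(381), 118) 350 (np.int64(245), np.int64(380), 123) 353 (np.int64(245), np.int64(380), 125) 356 (np.int64(245), np.int64(380), 127) 359 (np.
[... 1758 characters left out ...]
150];299 308 333 [  4 180 106];301 309 333 [  3 184 112];303 309 332 [  2 181 111];305 310 332 [  2 199 168];307 310 332 [  1 198 196];309 310 332 [  1 197 193];311 310 332 [  1 197 193];313 309 332 [  2 203 191];315 309 332 [  1 196 191];317 310 332 [  1 200 190];319 316 327 [  1 202 193];321 317 325 [  1 181 175];[364. 352.] [array([636.5, -97.4]), array([33.7, 39.7]), np.float64(6.6)]
[156. 341.] [array([ 369. , -105.3]), array([118.9,  98.5]), np.float64(72.1)]
[466. 206.] [array([729.3, 101.2]), array([119.1,  99.9]), np.float64(25.7)]
[121. 196.] [array([332.8,  80.5]), array([122.6,  97.4]), np.float64(38.4)]
[321. 125.] [array([554.5, 176.9]), array([118. ,  97.7]), np.float64(89.0)]
```

```bash
python3 - <<'E'
from h import *
np.set_printoptions(precision=4,suppress=True)
c=calibration('wrist')
D=[(0,-.065),(0,.105),(.13,-.065),(.13,.105),(-.0125,-.059),(-.0125,.059)]
px=[(242,298),(383.5,297.8,),(246.8,391),(379.8,390.3),(247.2,281.6),(345.8,281.2)]
z=[.034]*4+[.011]*2
W=[ray(c,*p,q)[:2] for p,q in zip(px,z)]
th,t,r=fit2(D,W);print(np.degrees(th),t,r*1000)
R=np.array([[np.cos(th),-np.sin(th)],[np.sin(th),np.cos(th)]])
k=ray(c,321.5,313.5,.066)[:2];print('knob',k,'dock',R.T@(k-t))
cs=np.array([.5535,.1775]);print('cass dock',R.T@(cs-t),'ang',-91.1-np.degrees(th))
print('axes x,y',R[:,0],R[:,1])
np.savez('dock.npz',R=R,t=t)
E
```

```text
-84.77578011703979 [ 0.5431 -0.0215] [[ 0.0419  0.2212]
 [-0.2942 -0.5429]
 [-0.4037  0.5161]
 [ 0.7601  0.574 ]
 [-2.3117 -0.5046]
 [ 2.2077 -0.2639]]
knob [ 0.5729 -0.0241] dock [0.0053 0.0294]
cass dock [-0.1972  0.0285] ang -6.324219882960207
axes x,y [ 0.0911 -0.9958] [0.9958 0.0911]
```

Request:
apply_moves(
  steps=[2.6,-13.2,-18,0,2.6,-13.2,-18,0,2.6,-13.2,-18,0,2.6,-13.2,-18,0,2.6,-13.2,-18,0,2.6,-13.2,-18,0,2.6,-13.2,-18,0,2.6,-13.2,-18,0],
  jaw=60,
  newtons=20,
)

```text
clock: 2.2
position: [0.5674, -0.0205, 0.1774]
ee_rot: [-0.001, 0.675, 0.738, -0.0]
contact_force: [0.0, 0.7, 0.2]
width: 0.065
gripper_force: 0.0
```

Request:
apply_moves(
  steps=[0,0,0,0,0,0,0,0],
)

```text
clock: 2.37
position: [0.5691, -0.0197, 0.1799]
ee_rot: [0.001, 0.674, 0.739, 0.001]
contact_force: [0.3, -0.8, -0.2]
width: 0.0651
gripper_force: 0.0
```

Request:
apply_moves(
  steps=[0.4,-0.4,-4,0,0.4,-0.4,-8,0,0.4,-0.4,-11,0,0.4,-0.4,-13.1,0,0.4,-0.4,-13.1,0,0.4,-0.4,-13.1,0,0.4,-0.4,-13.1,0],
)

```text
clock: 2.95
position: [0.5741, -0.0245, 0.0491]
ee_rot: [0.002, 0.674, 0.739, 0.001]
contact_force: [-0.1, 0.3, 0.4]
width: 0.0651
gripper_force: 0.0
```

Request:
apply_moves(
  steps=[0,0,0,0,0,0,0,0,0,0,0,0,0,0,0,0,0,0,0,0,0,0,0,0],
  jaw=255,
)

```text
clock: 3.45
position: [0.5728, -0.0249, 0.0479]
ee_rot: [0.001, 0.674, 0.739, 0.0]
contact_force: [-0.5, -0.4, 5.8]
width: 0.0137
gripper_force: 23.6
```

Request:
apply_moves(
  steps=[0.75,0.07,0,0,1.5,0.14,0,0,2.25,0.2,0,0,3.0,0.27,0,0,3.75,0.34,0,0,4.5,0.41,0,0,4.5,0.41,0,0,4.5,0.41,0,0],
)

```text
clock: 4.12
position: [0.6188, -0.0205, 0.0479]
ee_rot: [0.001, 0.674, 0.739, 0.001]
contact_force: [1.0, 1.4, 4.4]
width: 0.0136
gripper_force: 23.4
```

Request:
apply_moves(
  steps=[0,0,0,0,0,0,0,0],
)

```text
clock: 4.28
position: [0.6186, -0.0206, 0.0479]
ee_rot: [0.001, 0.674, 0.738, 0.001]
contact_force: [1.2, 2.1, 5.0]
width: 0.0135
gripper_force: 23.6
```

Request:
apply_moves(
  steps=[0,0,0,0,0,0,0,0,0,0,0,0,0,0,0,0,0,0,4,0,0,0,8,0,0,0,12,0,0,0,12,0],
  jaw=60,
)

```text
clock: 4.95
position: [0.6221, -0.0214, 0.1754]
ee_rot: [0.006, 0.674, 0.739, 0.004]
contact_force: [0.7, 0.2, 0.8]
width: 0.0653
gripper_force: 0.0
```

Request:
apply_moves(
  steps=[2.6,21,0,90,2.6,21,0,90,2.6,21,0,90,2.6,21,0,90,2.6,21,0,90,2.6,21,0,90,2.6,21,0,90,2.6,21,0,90],
)

```text
clock: 5.62
position: [0.6428, 0.1907, 0.166]
ee_rot: [-0.001, 0.234, 0.972, -0.0]
contact_force: [0.3, 0.4, -0.7]
width: 0.0651
gripper_force: 0.0
```

```bash
python3 - <<'E'
from h import *
np.set_printoptions(precision=4,suppress=True)
s=get_state();q=rot(s['ee_rot'])[:,1];print(s['position'],s['qpos'],'tooly deg',np.degrees(np.arctan2(q[1],q[0])),s['width'])
a=get_image('top');c=calibration('top')
h=cv2.cvtColor(a,cv2.COLOR_RGB2HSV)
r=cv2.inRange(h,(0,150,90),(6,255,255))|cv2.inRange(h,(174,150,90),(180,255,255));r[:, :325]=0;r[:,375:]=0;r[:160]=0;r[260:]=0
y,x=np.where(r>0);p=ray(c,x.mean(),y.mean(),.06) if len(x) else None;print('red',len(x),p)
d=np.load('dock.npz'); print(d['R'].T@(p[:2]-d['t']) if p is not None else '')
E
```

```text
[0.6428 0.1907 0.166 ] [ 0.1848  0.4571  1.3859 -0.0002  1.2997 -0.9146] tooly deg 62.99095891017492 0.06510848700706802
red 133 [ 0.615  -0.0159  0.06  ]
[0.001  0.0721]
```

Request:
apply_moves(
  steps=[0.2,0,-2,32,0.2,0,-4,32,0.2,0,-6,32,0.2,0,-8,32,0.2,0,-8,32,0.2,0,-12,32,0.2,0,-15,32,0.2,0,-15,32],
)

```text
clock: 6.33
position: [0.6399, 0.1879, 0.0103]
ee_rot: [-0.007, -0.038, 0.999, -0.001]
contact_force: [-1.5, 0.3, -1.2]
width: 0.0654
gripper_force: 0.0
```

Request:
apply_moves(
  steps=[0,0,0,0,0,0,-0.9,0,0,0,-0.9,0],
)

```text
clock: 6.58
position: [0.646, 0.1893, 0.0086]
ee_rot: [0.001, -0.039, 0.999, 0.0]
contact_force: [-0.8, -0.6, -0.6]
width: 0.0656
gripper_force: 0.0
```

```bash
python3 - <<'E'
from h import *
np.set_printoptions(precision=4,suppress=True)
s=get_state();q=rot(s['ee_rot'])[:,1];print(s['position'],'tooly deg',np.degrees(np.arctan2(q[1],q[0])),s['contact_force'])
save('s2',get_image('scene')[200:380,220:480].repeat(3,0).repeat(3,1))
E
```

```text
[0.646  0.1893 0.0086] tooly deg 94.45835415236479 [-0.7559 -0.6282 -0.6251]
```

View pics/s2.png

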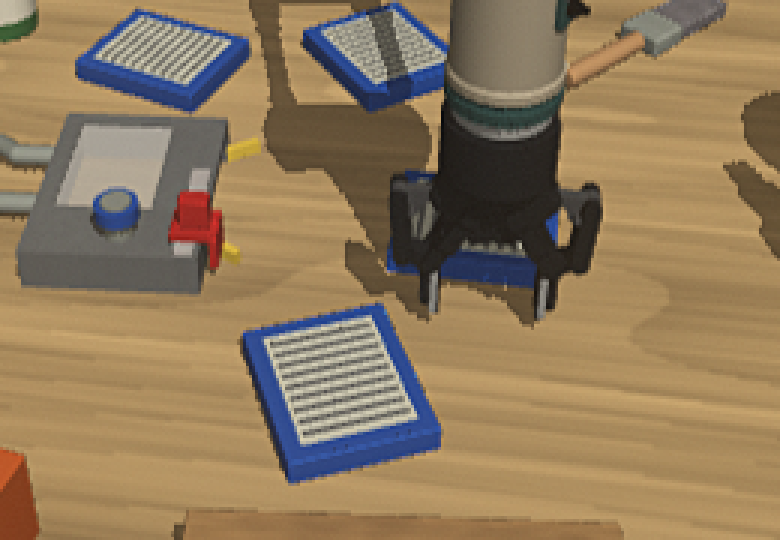

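The fingers stand just outside the cassette's near long side, at crop (430,300) and (540,310). Now the side push to line it up with the slot.

Request:
apply_moves(
  steps=[0,0,-0.5,0.8,-0.8,-0.07,-0.5,0.8,-1.6,-0.15,-0.5,0.8,-2.2,-0.2,-0.5,0.8,-2.6,-0.24,-0.5,0.8,-3.0,-0.27,-0.5,0.8,-3.4,-0.31,-0.5,0.8,-3.8,-0.35,-0.5,0.8],
)

```text
clock: 7.3
position: [0.6074, 0.186, 0.0033]
ee_rot: [0.001, -0.046, 0.999, 0.0]
contact_force: [1.4, 0.6, 0.8]
width: 0.0657
gripper_force: 0.6
```

Request:
apply_moves(
  steps=[-0.4,-0.04,0,0,-0.8,-0.07,0,0,-1.2,-0.11,0,0,-1.5,-0.14,0,0,-1.8,-0.16,0,0,-2.0,-0.18,0,0,-2.0,-0.18,0,0],
)

```text
clock: 7.88
position: [0.5869, 0.1839, 0.0031]
ee_rot: [0.0, -0.046, 0.999, 0.0]
contact_force: [1.6, 0.9, 2.0]
width: 0.0653
gripper_force: 0.7
```

```bash
cat >> h.py <<'E'
def where():
    d=np.load('dock.npz');R,t=d['R'],d['t'];s=get_state();q=rot(s['ee_rot'])[:,1]
    print('t',round(s['clock'],2),'TCP dock mm',np.round(R.T@(s['position'][:2]-t)*1e3,1),'z',round(s['position'][2]*1e3,1),'tooly',round(float(np.degrees(np.arctan2(q[1],q[0]))),2),'F',np.round(s['contact_force'],1))
    for n in('top','wrist'):
        c=calibration(n);a=get_image(n);save('last_'+n,a)
        for o in cass(a,c,None):
            p=R.T@(np.array(o[1])/1e3-t)*1e3
            if abs(p[1])<45 and -260<p[0]<70 and max(o[2])>60: print(n,'cass dock',np.round(p,1),np.round(o[2],1),'ang',np.round((o[3]-np.degrees(np.arctan2(R[1,0],R[0,0]))+45)%90-45,2))
E
python3 -c "from h import *;where()"
```

```text
t 7.88 TCP dock mm [-200.6   62.3] z 3.1 tooly 95.31 F [1.6 0.9 2. ]
wrist cass dock [-191.1    3.9] [ 92.8 119.1] ang 0.04
```

Request:
apply_moves(
  steps=[-0.2,-0.02,0,0,-0.4,-0.04,0,0,-0.5,-0.05,0,0,-0.5,-0.05,0,0,1,0.1,0,0,4,0.4,0,0,5,0.5,4,0,5,0.5,8,0],
)

```text
clock: 8.65
position: [0.6366, 0.1886, 0.079]
ee_rot: [-0.004, -0.046, 0.999, -0.001]
contact_force: [1.2, 0.3, 1.9]
width: 0.0654
gripper_force: 0.0
```

Request:
apply_moves(
  steps=[3,6,5,0,3,10,8,-14,3,10,8,-14,3,10,8,-14],
)

```text
clock: 8.98
position: [0.6692, 0.295, 0.1676]
ee_rot: [0.003, 0.076, 0.997, 0.003]
contact_force: [1.6, 1.3, 1.1]
width: 0.0651
gripper_force: 0.0
```

```bash
python3 -c "from h import *;where()"
```

```text
t 8.98 TCP dock mm [-303.7  154.3] z 167.6 tooly 81.28 F [1.6 1.3 1.1]
top cass dock [-192.1   -6.1] [ 97.3 117.9] ang 0.39
wrist cass dock [-192.9   17.8] [ 56.6 121.8] ang 0.19
```

Request:
apply_moves(
  steps=[-13,-17.5,14,-76,-13,-17.5,14,-76,-13,-17.5,14,-76,-13,-17.5,14,-76,-13,-17.5,14,-76,-13,-17.5,14,-76,-13,-17.5,14,-76,-13,-17.5,14,-76],
)

```text
clock: 9.75
position: [0.5343, 0.1103, 0.3037]
ee_rot: [0.0, 0.548, 0.836, -0.001]
contact_force: [0.4, -0.5, 0.3]
width: 0.0655
gripper_force: 0.0
```

Request:
apply_moves(
  steps=[0,0,0,-20,0,0,0,-20,0,0,0,-20,0,0,0,-20,0,0,0,-20],
)

```text
clock: 10.17
position: [0.5356, 0.1128, 0.301]
ee_rot: [-0.001, 0.681, 0.732, -0.002]
contact_force: [0.5, 0.9, -1.1]
width: 0.0651
gripper_force: 0.0
```

```bash
python3 -c "from h import *;where()"
```

```text
t 10.17 TCP dock mm [-134.4    4.8] z 301.0 tooly 4.13 F [ 0.5  0.9 -1.1]
top cass dock [-192.1   -5.8] [ 98.5 117.4] ang 0.41
wrist cass dock [-191.2   -5.2] [ 97.8 118.3] ang 0.23
```

View pics/last_wrist.png

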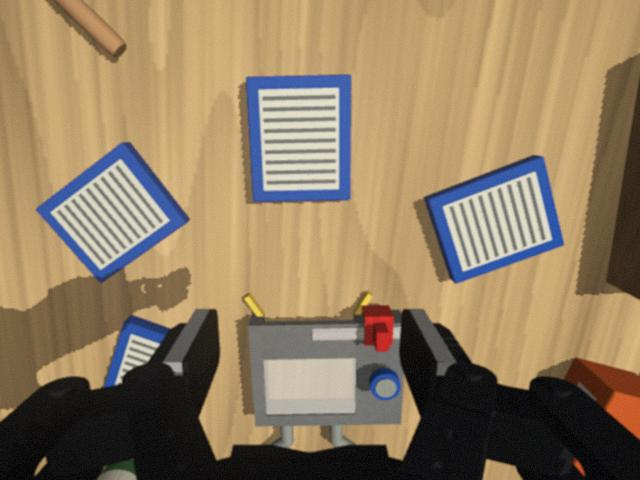

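The picture shows the cassette squarely before the slot at (299,138), the latch open at (378,328) clear of the right guide, and the other things undisturbed. Cassette dock y is about -5 mm, so I'll steer +5 mm while pushing from behind.

Request:
apply_moves(
  steps=[-2.4,15.2,0,1.1,-2.4,15.2,0,1.1,-2.4,15.2,0,1.1,-2.4,15.2,0,1.1,-2.4,15.2,-8,1.1,-2.4,15.2,-12,1.1,-2.4,15.2,-16,1.1,-2.4,15.2,-20,1.1],
)

```text
clock: 10.93
position: [0.5125, 0.2661, 0.1345]
ee_rot: [0.0, 0.674, 0.739, 0.0]
contact_force: [0.5, 0.4, -1.1]
width: 0.0649
gripper_force: 0.0
```

Request:
apply_moves(
  steps=[0,0,-4,0,0,0,-8,0,0,0,-9,0,0,0,-9.5,0,0,0,-9.5,0,0,0,-9.5,0],
)

```text
clock: 11.43
position: [0.515, 0.2666, 0.0432]
ee_rot: [0.001, 0.675, 0.738, 0.002]
contact_force: [0.3, -0.2, 0.7]
width: 0.0652
gripper_force: 0.0
```

```bash
python3 -c "from h import *;where()"
```

```text
t 11.43 TCP dock mm [-289.5   -1.8] z 43.2 tooly 5.14 F [ 0.3 -0.2  0.7]
top cass dock [-192.2   -5.9] [ 97.6 117.7] ang 0.17
wrist cass dock [-232.8   -5. ] [99.6 56.7] ang -0.31
```

Request:
apply_moves(
  steps=[-0.3,0,-2,0,-0.3,0,-4,0,-0.3,0,-4,0,-0.25,-0.7,-4,0,-0.2,-1.4,-4,0,-0.15,-2.0,-4,0,-0.1,-2.5,-4,0,-0.05,-3,-4,0],
)

```text
clock: 12.2
position: [0.5136, 0.2356, 0.0023]
ee_rot: [0.0, 0.675, 0.738, 0.001]
contact_force: [-0.3, 2.6, 2.2]
width: 0.0653
gripper_force: 1.3
```

Request:
apply_moves(
  steps=[0.12,-1,0,0,0.24,-2,0,0,0.36,-3,0,0,0.48,-4,0,0,0.6,-5,0,0,0.72,-6,0,0,0.84,-7,0,0,0.96,-8,0,0],
)

```text
clock: 12.87
position: [0.5223, 0.155, 0.0012]
ee_rot: [-0.0, 0.675, 0.738, -0.0]
contact_force: [-0.5, 3.0, 2.0]
width: 0.0652
gripper_force: 1.3
```

```bash
python3 -c "from h import *;where()"
```

```text
t 12.87 TCP dock mm [-177.6   -4.7] z 1.2 tooly 5.1 F [-0.5  3.   2. ]
top cass dock [-92.6  -5. ] [97.6 83.9] ang -0.41
wrist cass dock [-163.3   -8.2] [76.5 31. ] ang 7.62
```

Request:
apply_moves(
  steps=[0.14,-0.65,0.1,0,0.29,-1.3,0.1,0,0.43,-1.95,0.1,0,0.57,-2.6,0.1,0,0.71,-3.25,0.1,0,0.83,-3.8,0.1,0,0.83,-3.8,0.1,0],
)

```text
clock: 13.55
position: [0.531, 0.1168, 0.0022]
ee_rot: [0.0, 0.675, 0.738, -0.0]
contact_force: [-1.1, 0.1, 0.1]
width: 0.0652
gripper_force: 0.0
```

```bash
python3 -c "
from h import *;where()
a=get_image('top');save('t5',cv2.resize(a[160:270,270:430],None,fx=5,fy=5,interpolation=cv2.INTER_CUBIC))"
```

```text
t 13.55 TCP dock mm [-138.8    0.5] z 2.2 tooly 5.07 F [-1.1  0.1  0.1]
top cass dock [-48.9   0.8] [98.2 75.1] ang -0.39
wrist cass dock [-125.9   -3.3] [76.9 32.8] ang 9.15
```

View pics/t5.png

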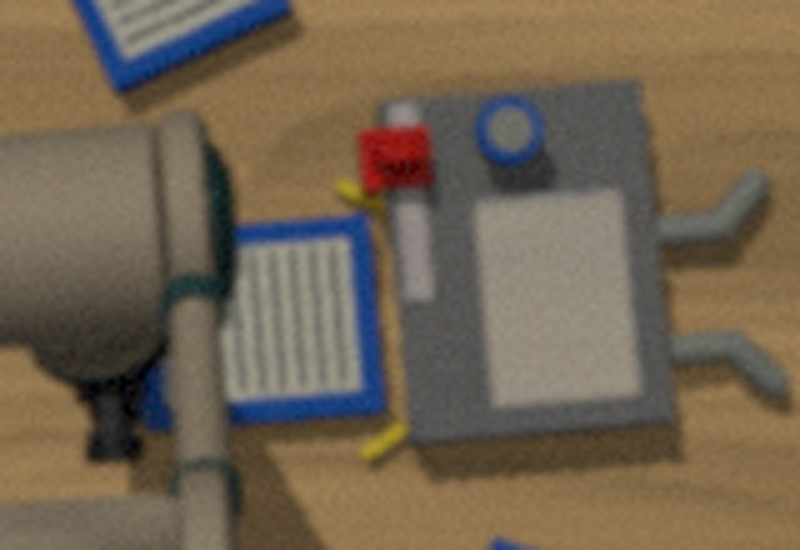

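The cassette's front edge at crop (375,315) sits between the guides at (360,195) and (385,440), square with the mouth. I'll push straight in.

Request:
apply_moves(
  steps=[0.07,-1,0,0,0.15,-2,0,0,0.24,-3,0,0,0.33,-4,0,0,0.42,-5,0,0,0.51,-6,0,0,0.6,-7,0,0,0.69,-8,0,0],
)

```text
clock: 14.37
position: [0.5376, 0.0368, 0.0023]
ee_rot: [0.0, 0.675, 0.738, 0.0]
contact_force: [0.8, 1.7, 1.2]
width: 0.0653
gripper_force: 0.8
```

```bash
python3 -c "from h import *;where()"
```

```text
t 14.37 TCP dock mm [-58.6  -0.2] z 2.3 tooly 5.09 F [0.8 1.7 1.2]
wrist cass dock [-44.2  -4.1] [76.6 33.3] ang 9.83
```

Request:
apply_moves(
  steps=[0.08,-0.9,0,0,0.16,-1.8,0,0,0.24,-2.6,0,0,0.31,-3.4,0,0,0.35,-3.8,0,0,0.38,-4.1,0,0,0.4,-4.35,0,0,0.4,-4.35,0,0],
)

```text
clock: 15.13
position: [0.5416, -0.0061, 0.0022]
ee_rot: [0.0, 0.675, 0.738, -0.0]
contact_force: [1.2, 0.6, 0.2]
width: 0.0649
gripper_force: 0.0
```

Request:
apply_moves(
  steps=[0.01,-0.15,0,0,0.03,-0.3,0,0,0.03,-0.3,0,0],
)

```text
clock: 15.38
position: [0.5418, -0.0086, 0.0022]
ee_rot: [0.0, 0.675, 0.738, -0.0]
contact_force: [0.1, 0.1, -0.4]
width: 0.0655
gripper_force: 0.1
```

Request:
apply_moves(
  steps=[0.01,-0.1,0,0,0.02,-0.2,0,0,0.02,-0.2,0,0],
)

```text
clock: 15.63
position: [0.542, -0.0105, 0.0022]
ee_rot: [0.0, 0.675, 0.738, -0.0]
contact_force: [-0.9, 1.4, -0.3]
width: 0.0651
gripper_force: 0.4
```

Request:
apply_moves(
  steps=[0.01,-0.1,0,0,0.02,-0.2,0,0,0.02,-0.2,0,0],
)

```text
clock: 15.88
position: [0.5418, -0.0108, 0.0023]
ee_rot: [-0.001, 0.675, 0.738, 0.001]
contact_force: [-0.6, 7.3, 1.1]
width: 0.0655
gripper_force: 3.8
```

Force rose to 7 N, so it is at the end wall. I'll back off and check.

Request:
apply_moves(
  steps=[-0.1,1,0,0,-0.3,3,0,0,-0.5,5,0,0,-0.5,5,4,0,-0.5,6,8,0,-0.5,8,12,0,-0.5,8,16,0,-0.5,8,20,0],
)

```text
clock: 16.55
position: [0.5366, 0.0685, 0.2042]
ee_rot: [0.0, 0.674, 0.738, -0.0]
contact_force: [1.5, 0.0, -0.5]
width: 0.0657
gripper_force: 0.0
```

Request:
apply_moves(
  steps=[0,0,4,0,0,0,4,0,0,0,4,0],
)

```text
clock: 16.8
position: [0.5388, 0.0676, 0.2452]
ee_rot: [0.003, 0.675, 0.738, 0.002]
contact_force: [-0.1, 0.4, -0.8]
width: 0.0656
gripper_force: 0.0
```

```bash
python3 -c "
from h import *;where()
a=get_image('wrist');save('w6',cv2.resize(a[200:480,160:480],None,fx=2,fy=2))"
```

```text
t 16.8 TCP dock mm [-89.1   3.8] z 245.2 tooly 5.13 F [-0.1  0.4 -0.8]
wrist cass dock [-1.6  0.9] [97.9  9.2] ang -0.21
```

View pics/w6.png

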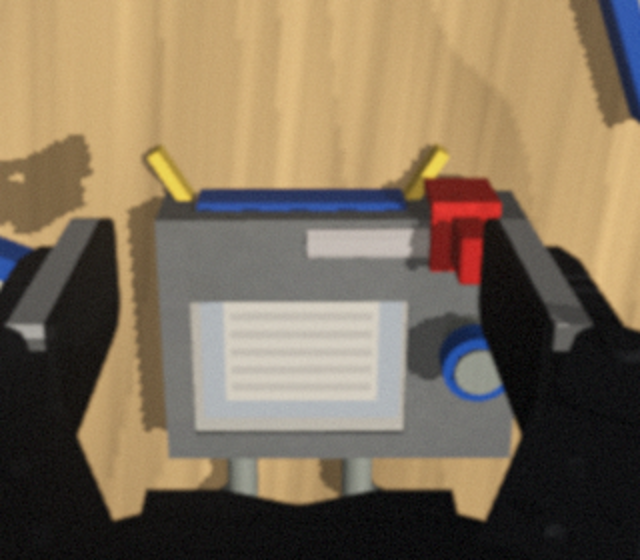

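The picture shows the cassette inside the dock, ribs visible through the window. Only its blue rear face shows, flush with the mouth at crop (300,200), and it stands between the guides; the latch is at (465,230). Now I'll shut the latch.

Request:
apply_moves(
  steps=[8,-8.8,0,0,8,-8.8,0,0,8,-8.8,0,0,8,-8.8,-4,0,8,-8.8,-8,0,8,-8.8,-11,0,8,-8.8,-12,0,8,-8.8,-12,0],
)

```text
clock: 17.62
position: [0.6139, -0.0202, 0.1173]
ee_rot: [-0.004, 0.675, 0.738, -0.003]
contact_force: [-1.1, 0.4, 0.1]
width: 0.0653
gripper_force: 0.0
```

Request:
apply_moves(
  steps=[0,0,0,0,0,0,0,0],
)

```text
clock: 17.78
position: [0.6186, -0.0206, 0.124]
ee_rot: [0.001, 0.675, 0.738, 0.001]
contact_force: [0.2, 0.5, -0.4]
width: 0.0651
gripper_force: 0.0
```

Request:
apply_moves(
  steps=[0,0,-3,0,0,0,-6,0,0,0,-7.6,0,0,0,-7.6,0,0,0,-7.6,0],
)

```text
clock: 18.2
position: [0.6182, -0.0205, 0.0476]
ee_rot: [0.001, 0.675, 0.738, 0.001]
contact_force: [0.4, -0.4, 0.1]
width: 0.0654
gripper_force: 0.0
```

Request:
apply_moves(
  steps=[0,0,0,0,0,0,0,0,0,0,0,0,0,0,0,0,0,0,0,0,0,0,0,0],
  jaw=255,
)

```text
clock: 18.7
position: [0.618, -0.0206, 0.0476]
ee_rot: [0.001, 0.675, 0.738, 0.001]
contact_force: [-0.1, 0.1, 6.0]
width: 0.0134
gripper_force: 23.5
```

Request:
apply_moves(
  steps=[-0.75,-0.07,0,0,-1.5,-0.14,0,0,-2.25,-0.2,0,0,-3.0,-0.27,0,0,-3.75,-0.34,0,0,-4.5,-0.41,0,0,-4.75,-0.43,0,0,-4.75,-0.43,0,0],
)

```text
clock: 19.37
position: [0.571, -0.025, 0.0476]
ee_rot: [0.002, 0.675, 0.738, 0.001]
contact_force: [1.8, 0.4, 6.8]
width: 0.0135
gripper_force: 23.6
```

Request:
apply_moves(
  steps=[0,0,0,0,0,0,0,0],
)

```text
clock: 19.53
position: [0.571, -0.025, 0.0475]
ee_rot: [0.001, 0.675, 0.738, 0.001]
contact_force: [1.6, 0.6, 8.6]
width: 0.0134
gripper_force: 23.8
```

Request:
apply_moves(
  steps=[-0.2,-0.02,0,0,-0.2,-0.02,0,0,-0.15,-0.01,0,0],
)

```text
clock: 19.78
position: [0.571, -0.025, 0.0476]
ee_rot: [0.002, 0.675, 0.738, 0.002]
contact_force: [3.4, 0.5, 6.3]
width: 0.0131
gripper_force: 23.6
```

Request:
apply_moves(
  steps=[0,0,0,0,0,0,0,0,0,0,0,0,0,0,0,0,0,0,4,0,0,0,8,0,0,2,12,0,0,4,16,0],
  jaw=60,
)

```text
clock: 20.45
position: [0.5674, 0.012, 0.202]
ee_rot: [-0.001, 0.676, 0.737, -0.001]
contact_force: [0.2, 0.2, 0.4]
width: 0.0654
gripper_force: 0.0
```

Request:
apply_moves(
  steps=[-3,6,4,0,-3,6,4,0,-3,6,4,0,-3,6,4,0],
)

```text
clock: 20.78
position: [0.5378, 0.0734, 0.2418]
ee_rot: [0.001, 0.674, 0.739, 0.001]
contact_force: [-0.1, -0.3, -1.0]
width: 0.0652
gripper_force: 0.0
```

```bash
python3 -c "
from h import *;where()
a=get_image('wrist');save('w7',cv2.resize(a[200:480,160:480],None,fx=2,fy=2))"
```

```text
t 20.78 TCP dock mm [-95.    3.3] z 241.8 tooly 5.26 F [-0.1 -0.3 -1. ]
```

View pics/w7.png

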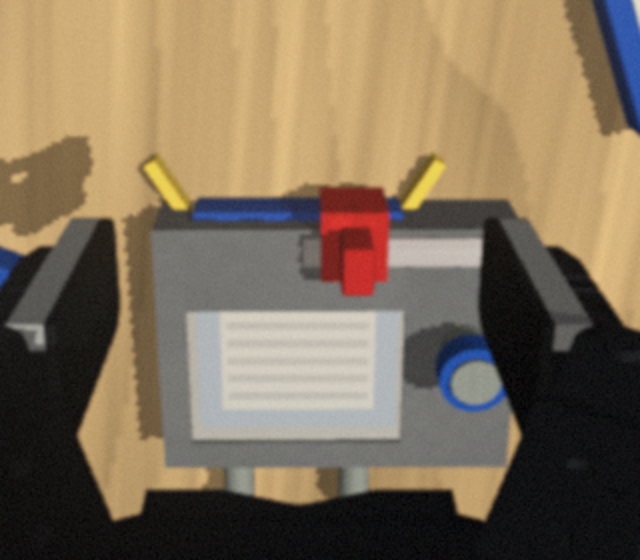

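The picture shows the latch at crop (355,240) with its tongue across the mouth. It stopped against resistance at the shut position, and the cassette is still home. Handing in.

```bash
python3 -c "
from rig import *
print(sign_off())"
```

```text
the job is handed in; nothing more can be done
None
```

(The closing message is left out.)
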